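Clamp a converter module in the test fixture

ROBOT

A 7-joint arm with a two-finger parallel gripper is mounted at the origin on the work surface. World frame = base frame: x ahead of the robot, y to its left, z up, the work surface at z = 0. Lengths are in m, angles in rad, forces in N, time in s.
With the tool pointing down it reaches from about 0.425 to 0.95 m from the base axis. Payload 4.7 kg.
Tool frame: the origin (TCP) lies on the centre line of the jaws, within the pads' length; the fingertips stand robot.nose_length ahead of it and the grasp point (between the pads) lies 8 mm behind it (robot.nose_length is the distance from the TCP to the fingertips, in m); z points along the fingers, x is the direction in which the jaws open and shut, and the axes are right-handed (so a half turn about z gives the same grasp; the last joint's range is limited). The gripper opens to 85 mm and grips with 20 to 120 N. Pads are 22 mm wide; open, the fingers measure 114 mm over their backs; the gripper's body (76 mm by 85 mm) begins 54 mm behind the grasp point. The pads swing forward as they close: fully open they stand 13 mm farther back than shut.
Start: joints at [-1.24, 0.469, -0.049, 1.532, 0.024, 1.141, -0.082], TCP at [0.238, 0.632, 0.242] pointing down, gripper open.
Joint ranges: [-2.59, 2.59], [-0.33, 1.99], [-1.39, 1.29], [0.1, 2.45], [-1.04, 4.18], [0.21, 1.99], [-2.66, 2.66]. Speed limits (rad/s): [2.57, 2.57, 3.14, 3.14, 3.14, 3.14, 3.14].

INTERFACE

Orientations are given as [roll, pitch, yaw] about the fixed x, y, z axes, in that order (R = Rz(yaw) Ry(pitch) Rx(roll)).
In Python, from plant import robot gives the robot as it stands. Calls block until the motion is done:
- robot.goto(position, orientation): joint-space move of the TCP to a pose.
- robot.move_straight(position, vel=0.15, attitude=None, contact_N=None): straight line of the TCP; attitude=None keeps the orientation; vel is the mean speed in m/s. With contact_N (N) it stops when the force on the tool has changed by that much, and returns True; else False.
- robot.move_joints(angles): joint-space move.
- robot.grip(opening, strength=None): opening from 0.0 (shut) to 1.0 (fully open); strength is the grip in N (None keeps the last); returns when the fingers have stopped.
- robot.sleep(seconds).
- robot.inverse_kinematics(position, orientation): joint angles nearest the present ones, or None.
- robot.sense(): the state.
- robot.grab_frame(name): name is "side" or "top" or "wrist"; returns a dict with "image" (480x640x3 uint8, red, green, blue), "range_z" (480x640 float32, m along the optical axis (not along the pixel's ray), 0 where there is no reading), "fx", "fy", "cx", "cy" (pixels), "dist_coeffs" ([k1, k2, p1, p2, k3] as OpenCV has them; the pictures are not rectified), "R" (3x3) and "t" (3): a world point X has camera coordinates R X + t. Camera axes: x right, y down, z forward; pixel columns grow to the right and rows downward; lengths in m; the calibration is good to about 2 mm. A picture is of the moment at which its call begins.
A pose or a line that the arm cannot do raises robot.IKError and nothing moves.
- robot.close_job(): hands the job in, once; it reports no verdict.
The state is a dict: "t": time; "joint_pos": joint angles; "joint_velocities": joint speeds; "effort": joint torques, N m; "tcp_pos": TCP position; "tcp_rot": TCP orientation; "wrist_force": force on the tool from outside, world axes, zero at the start; "torque": the same for the moment, N m; "opening": opening from 0.0 (shut) to 1.0 (fully open).
Only numpy, scipy, OpenCV 4.12 (cv2) and the standard library are available. Lean on these libraries where they do the work, as an engineer would, in place of code of your own. Each camera call takes 0.05 s, during which the arm holds its last target. There are 200 camera calls.

TASK

The sliding blue jaw of the test fixture is locked too near the fixed stop: turn its red clamp knob to free it and slide the jaw open. Set the grey converter module down gently, flat in the nest between the black guides, with its orange terminals towards the fixed stop; then slide the jaw up so that the module is held snugly between jaw and stop with no gap, and turn the knob fully clockwise to lock it. Leave the white module, the spray can, the multimeter and the screwdriver where they are.

Things in the scene. Friction and masses are not known exactly. Their poses are not given: they have to be found in the camera images.
- fixture: Aluminium test fixture fixed to the bench: base plate 130 (x) by 350 (y, from -170 to 180) by 20 thick; origin at its underside, y axis = slide direction. Grey fixed stop 100 wide, top 78 above the bench, its face at y = -140 looking to +y, two orange sockets drawn on its top.
- nest (a point): middle of the nest floor (fixture x = 0, y = -85, z = 20), where the origin of the clamped converter ends up; same axes as the fixture. Two black guides, 12 high with flared lips up to 18 above the floor, run along y from -55 to 23 of here and leave a channel 70 wide.
- beacon (a point): top of the red and green beacon post on the fixed stop (fixture x = 40, y = -157), 209 above the bench, 26 diameter at the top: keep gripper and load clear of it
- jaw (a joint): position of the blue sliding jaw, m: 0 to 0.12, grows as it opens; the opening between stop and jaw face is 0.080 + value, the face at fixture y = -0.060 + value. The jaw is a block 100 wide, 60 long, top 65 above the bench. It slides with a few N when the knob is free and is held fast by the knob's screw when locked.
- jaw_face (a point): centre of the jaw's clamping face, 42 above the bench; the jaw's bulk extends 60 towards the fixture's +y from here, and the knob's axis is 30 behind the face
- clamp_knob (a joint): angle of the red clamp knob on top of the jaw, rad, grows clockwise seen from above: 0 = free, bar in line with the slide (fixture y); 1.57 = fully locked, bar across the slide. It begins to bite at about 1.0. Friction about 0.15 N m, a little more when it bites; it stays where it is left.
- knob_grip (a point): on the knob's vertical axis, at the height to grip (104 above the bench). The knob's grip is an upright bar 72 long, 14 thick, 30 tall (87 to 117 above the bench); the point's y axis runs along the bar and turns with it. The bar can be held to pull or push the jaw.
- converter: Grey converter module, loose, 0.7 kg: box 64 (x) by 110 (y) by 46 tall, dark fins on top, orange terminals at its -y end; origin at the centre of its underside. Black carrying handle along y on top: bar 84 long, 14 wide, 14 tall, 76 to 90 above the underside, 30 free under it. In the nest its axes match the fixture's.
- converter_handle (a point): middle of the converter's handle bar, 83 above its underside; y along the bar
- converter_terminals (a point): top edge of the terminal (-y) end of the converter, 55 from its centre, 46 above its underside
- white_module: White module with blue terminals, 80 by 126 by 46, same handle (top 90 above the underside); a bystander, too wide for the nest; origin at the centre of its underside, y along it
- spray_can: Yellow spray can, bystander, 58 diameter, 170 tall, stands upright; origin at the centre of its underside
- multimeter: Orange and black multimeter lying flat, bystander, 80 (x) by 150 (y) by 38 tall; origin at the centre of its underside
- screwdriver: Yellow screwdriver lying on the bench, bystander, 190 long along its x axis
There are look-alikes about, which are no part of the job. What is shaped like the converter but pink or purple is not meant.

How it is judged:
By the outcome, as a careful person would: the job done as asked, in the order asked, and still so for the second after the job is handed in, with the robot touching nothing.
It also fails if it takes over 72 s, if anything falls off the work surface, if the arm or the gripper's body presses on something with over 40 N, if the wrist force passes 120 N, or if a joint passes its speed limit or range.

## Working session

There is one attempt and no reset: what is moved stays moved. The work goes in short steps, each a Python script; the robot and the scene stay as the last script left them, time stands still between calls to the robot, and variables do not carry over. Pictures are saved under pics/ and viewed, about 8 in all and at most 12, crops included, and the job is handed in when it is done.

```bash
mkdir -p pics; ls; cat > h.py <<'E'
import numpy as np, cv2, pickle
from plant import robot
def snap(name,tag):
    f=robot.grab_frame(name); pickle.dump(f,open(f'pics/{tag}.pkl','wb'))
    cv2.imwrite(f'pics/{tag}.png',f['image'][:,:,::-1]); return f
def load(tag): return pickle.load(open(f'pics/{tag}.pkl','rb'))
def K(f): return np.array([[f['fx'],0,f['cx']],[0,f['fy'],f['cy']],[0,0,1.]])
def ray(f,u,v):
    p=cv2.undistortPoints(np.array([[[u,v]]],float),K(f),np.array(f['dist_coeffs']))[0,0]
    return np.array([p[0],p[1],1.])
def at_z(f,u,v,z):
    R=np.array(f['R']);t=np.array(f['t']);c=-R.T@t;d=R.T@ray(f,u,v)
    return c+d*(z-c[2])/d[2]
def at_depth(f,u,v,r=2):
    w=f['range_z'][int(v)-r:int(v)+r+1,int(u)-r:int(u)+r+1];z=np.median(w[w>0])
    return np.array(f['R']).T@(ray(f,u,v)*z-np.array(f['t']))
def cloud(f):
    h,w=f['range_z'].shape;g=np.stack(np.meshgrid(np.arange(w),np.arange(h)),-1).reshape(-1,1,2).astype(float)
    p=cv2.undistortPoints(g,K(f),np.array(f['dist_coeffs'])).reshape(h,w,2)
    P=np.dstack([p,np.ones((h,w))])*f['range_z'][...,None]
    return (P-np.array(f['t']))@np.array(f['R'])
def crop(tag,u0,v0,u1,v1,s,out):
    im=cv2.imread(f'pics/{tag}.png')[v0:v1,u0:u1]
    cv2.imwrite(f'pics/{out}.png',cv2.resize(im,None,fx=s,fy=s,interpolation=cv2.INTER_CUBIC))
E
python3 - <<'E'
from h import *
for n in ['top','side']:
    f=snap(n,n+'1'); print(n,-np.array(f['R']).T@f['t'],f['R'][2])
print(robot.nose_length,robot.sense())
E
```

```text
pics
top [ 0.43143511 -0.06927237  1.03943908] [ 0.17143459  0.01034517 -0.98514119]
side [ 0.47913128 -0.82723109  0.91953447] [ 0.08975746  0.7182877  -0.68993216]
0.011 {'t': 0.1, 'joint_pos': array([-1.23992465,  0.46938678, -0.04858489,  1.53357458,  0.02406931,
        1.140984  , -0.0822968 ]), 'joint_velocities': array([ 6.82999548e-04, -2.57972626e-03, -2.07349776e-05, -1.45715943e-03,
        1.23582594e-03, -4.14641484e-03, -1.09997676e-04]), 'effort': array([ 2.48871938e-04, -5.11514354e+01, -4.72258811e-02, -2.38389498e+01,
        1.07235974e-02,  4.43552417e-03,  1.24112279e-05]), 'tcp_pos': array([0.23744833, 0.63132116, 0.24134872]), 'tcp_rot': array([3.14155521e+00, 1.76829250e-03, 1.21103505e+00]), 'wrist_force': array([-0.97731446, -0.22559971, -0.18111268]), 'torque': array([-0.02717432,  0.00511376, -0.01123666]), 'opening': 0.9993915182434749}
```

View pics/top1.png

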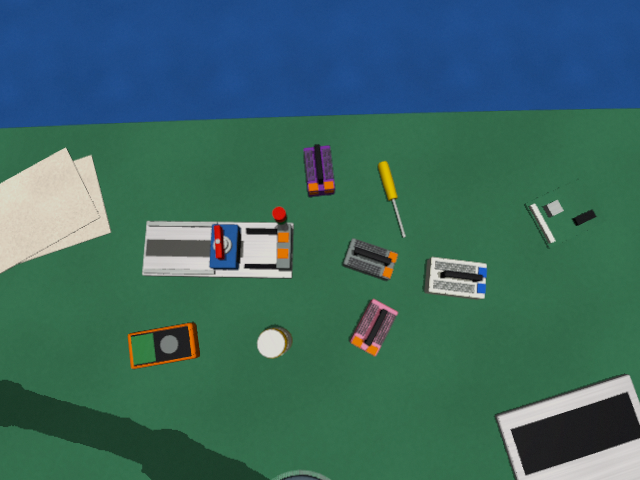

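View pics/side1.png

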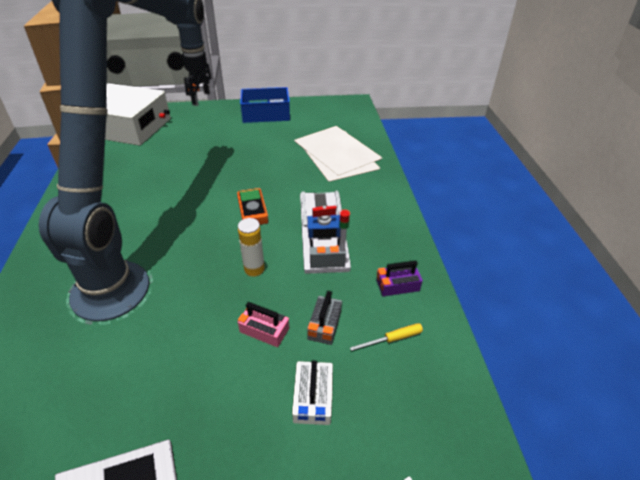

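The top view shows the fixture at about (218,249), with its stop at the right end (283,249), the beacon at (279,214) and the knob at (219,241). Look-alikes for the converter:
- grey module (370,259)
- pink (374,327)
- purple (319,170)
- white (456,278)

I choose the grey one with orange terminals at (388,270) and check it in a close crop.

```bash
python3 - <<'E'
from h import *
crop('top1',135,195,415,295,2.85,'c1')
f=load('top1')
P=cloud(f)
for n,(u,v) in dict(white=(456,278),can=(272,343),mm=(165,345),pink=(374,327),purple=(319,170)).items(): print(n,at_depth(f,u,v).round(3))
hsv=cv2.cvtColor(f['image'],cv2.COLOR_RGB2HSV)
# handle of the converter: points 0.07..0.1 high near it
def axis(m,name):
    q=P[m]; c=q.mean(0); r=cv2.minAreaRect((q[:,:2]*1000).astype(np.float32)); print(name,len(q),c.round(4),r)
R=np.zeros(P.shape[:2],bool);R[235:283,340:400]=1
axis(R&(P[...,2]>.078)&(P[...,2]<.1),'handle')
axis(R&(P[...,2]>.037)&(P[...,2]<.055),'body')
R[:]=0;R[215:285,205:245]=1
axis(R&(P[...,2]>.105)&(P[...,2]<.125),'knobbar')
axis(R&(P[...,2]>.055)&(P[...,2]<.075),'jaw')
R[:]=0;R[205:285,270:298]=1
axis(R&(P[...,2]>.07)&(P[...,2]<.085),'stop')
axis(R&(P[...,2]>.19),'beacon')
R[:]=0;R[205:285,135:298]=1
axis(R&(P[...,2]>.014)&(P[...,2]<.026),'plate')
E
```

```text
white [ 0.519 -0.349  0.087]
can [0.397 0.037 0.171]
mm [0.393 0.29  0.043]
pink [ 0.421 -0.168  0.091]
purple [ 0.77  -0.062  0.09 ]
handle 268 [ 0.5726 -0.1703  0.0896] ((573.255859375, -170.76072692871094), (83.18541717529297, 14.623467445373535), 69.24370574951172)
body 1100 [ 0.5705 -0.1695  0.0478] ((572.898193359375, -171.11376953125), (110.87805938720703, 64.57624053955078), 69.7234878540039)
knobbar 250 [0.6082 0.1558 0.116 ] ((608.7852172851562, 157.1842803955078), (71.64201354980469, 14.962322235107422), 4.208421230316162)
jaw 820 [0.6036 0.1519 0.0642] ((608.8785400390625, 156.2432861328125), (62.41368103027344, 100.80464935302734), 87.67554473876953)
stop 573 [0.5978 0.0222 0.0789] ((602.1159057617188, 22.451133728027344), (30.063915252685547, 99.10307312011719), 87.22669219970703)
beacon 170 [0.6299 0.0127 0.2512] ((541.038818359375, -17.421581268310547), (241.19342041015625, 25.131948471069336), 19.3690128326416)
plate 5067 [0.6065 0.2034 0.0204] ((610.1273193359375, 182.97731018066406), (351.1895751953125, 131.225341796875), 87.49266815185547)
```

View pics/c1.png

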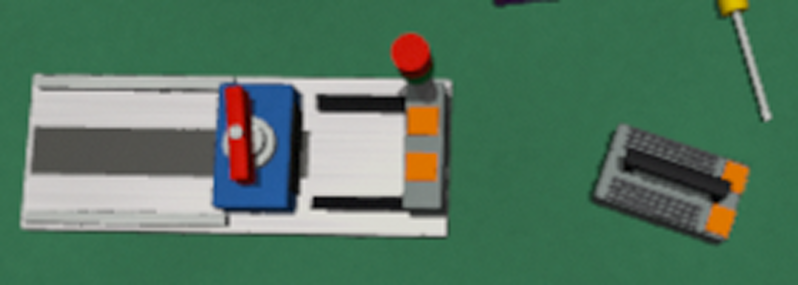

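The crop confirms it: the grey module has orange terminals on its right (world -y) side, and the knob bar lies nearly across the slide (about 1.45 rad, locked). Next I free the knob and open the jaw.

```bash
cat >> h.py <<'E'
O=np.array([.6095,.1778]); A=np.radians(-2.5)   # fixture origin, yaw
def fx(x,y,z): return np.array([O[0]+x*np.cos(A)-y*np.sin(A),O[1]+x*np.sin(A)+y*np.cos(A),z])
def down(yaw): return [np.pi,0,yaw]
def st(m=''):
    s=robot.sense(); print(m,'t%.1f'%s['t'],s['tcp_pos'].round(4),'yaw%.1f'%np.degrees(s['tcp_rot'][2]),s['wrist_force'].round(1),s['torque'].round(2),'op%.3f'%s['opening'],flush=True); return s
E
python3 - <<'E'
from h import *
d=np.radians
k=fx(0,-.0215,0);print(k)
y0=d(4.2-90)
for p,y in [(fx(0,-.0215,.25),y0),(fx(0,-.0215,.1),y0),(fx(0,-.0215,.1),A),(fx(0,.089,.1),A),(fx(0,-.08,.34),A),(np.array([.573,-.171,.34]),A),(fx(0,0,.1),d(-92.5))]:
    q=robot.inverse_kinematics(p,down(y)); print(p.round(3),None if q is None else np.round(q,2))
robot.goto(k+[0,0,.2],down(y0)); st()
robot.move_straight(k+[0,0,.1],vel=.1,contact_N=8); st('down')
robot.grip(0,40); st('grip')
for a in np.linspace(y0,A,4)[1:]:
    robot.goto(k+[0,0,.1],down(a)); st('turn')
E
```

```text
[0.60856218 0.15632046 0.        ]
[0.609 0.156 0.25 ] [-0.79  0.44  0.65  1.67 -0.29  1.13 -1.56]
[0.609 0.156 0.1  ] [-0.73  0.6   0.58  1.8  -0.42  0.86 -1.45]
[0.609 0.156 0.1  ] [-0.62  0.57  0.42  1.8  -0.3   0.84 -0.1 ]
[0.613 0.267 0.1  ] [-0.69  0.61  0.32  1.69 -0.24  0.88 -0.32]
[0.606 0.098 0.34 ] [-0.63  0.32  0.54  1.58 -0.17  1.29 -0.11]
[ 0.573 -0.171  0.34 ] [-0.41  0.34  0.85  1.63 -0.27  1.29  0.44]
[0.61  0.178 0.1  ] [-0.76  0.61  0.59  1.79 -0.43  0.87 -1.59]
 t2.3 [0.6083 0.1578 0.1999] yaw-85.7 [ 0.3 -0.1 -0. ] [-0.06  0.    0.04] op1.000
down t3.4 [0.6091 0.1564 0.1007] yaw-85.8 [ 0.9 -0.1 -0.3] [ 0.    0.01 -0.05] op1.000
grip t4.1 [0.6085 0.1575 0.1003] yaw-85.7 [-1.   3.2  2.7] [0.51 0.22 0.07] op0.157
turn t4.5 [0.609  0.1561 0.1002] yaw-58.2 [0.5 1.1 1.2] [ 0.12 -0.09  0.19] op0.158
turn t5.0 [0.6101 0.1551 0.1002] yaw-30.5 [ 5.1 -1.2 -0.9] [-0.4  -1.11  0.11] op0.156
turn t5.5 [0.6115 0.1547 0.1002] yaw-2.8 [ 8.8 -1.3 -4.5] [-0.41 -1.86  0.11] op0.158
```

```bash
python3 - <<'E'
from h import *
s=st()
u=np.array([-np.sin(A),np.cos(A),0])
p=s['tcp_pos'].copy(); p[2]=.1
for d in (.04,.08,.105):
    c=robot.move_straight(p+u*d,vel=.08,contact_N=30); st(f'pull{d} {c}')
robot.grip(.5); st()
robot.move_straight(robot.sense()['tcp_pos']+[0,0,.12],vel=.2); st('up')
robot.goto([.573,-.171,.32],down(np.radians(159.5-180)-0)); st('over conv')
snap('wrist','w1'); snap('top','top2')
E
```

```text
t5.5 [0.6115 0.1547 0.1002] yaw-2.8 [ 8.8 -1.3 -4.5] [-0.41 -1.86  0.11] op0.158
pull0.04 False t6.1 [0.6135 0.1964 0.1002] yaw-2.5 [2.9 2.2 0.7] [ 0.53 -0.88 -0.15] op0.155
pull0.08 False t6.8 [0.6154 0.2365 0.1002] yaw-2.5 [2.9 2.  0.5] [ 0.48 -1.02 -0.22] op0.153
pull0.105 False t7.2 [0.6164 0.2608 0.1002] yaw-2.5 [4.5 3.  2.2] [ 0.42 -1.08 -0.09] op0.154
 t7.6 [0.6151 0.2592 0.0993] yaw-2.5 [-0.1 -0.7  0.4] [ 0.01 -0.01 -0.04] op0.497
up t8.4 [0.6142 0.2589 0.218 ] yaw-2.5 [ 0.4  0.1 -0.1] [-0.04  0.03 -0.03] op0.501
over conv t10.0 [ 0.5737 -0.1688  0.3194] yaw-20.3 [-0.7 -0.5 -0.1] [0.   0.03 0.  ] op0.499
```

View pics/top2.png

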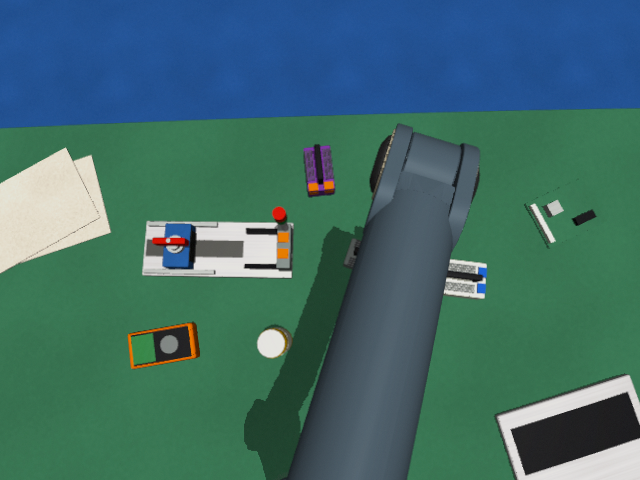

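The top view shows the jaw opened (about (178,246)), the bar in line with the slide, and the converter still undisturbed under the arm. Now I measure the handle with the wrist camera.

```bash
python3 - <<'E'
from h import *
def axis(P,m,name):
    q=P[m]; print(name,len(q),np.median(q,0).round(4),cv2.minAreaRect((q[:,:2]*1000).astype(np.float32)) if len(q) else 0)
f=load('w1');P=cloud(f)
near=np.linalg.norm(P[...,:2]-[.573,-.171],axis=-1)<.09
axis(P,near&(P[...,2]>.08)&(P[...,2]<.1),'handle'); axis(P,near&(P[...,2]>.037)&(P[...,2]<.055),'body')
f=load('top2');P=cloud(f)
B=np.zeros(P.shape[:2],bool);B[215:285,140:215]=1
axis(P,B&(P[...,2]>.108)&(P[...,2]<.125),'bar');axis(P,B&(P[...,2]>.058)&(P[...,2]<.07),'jaw')
E
```

```text
handle 1138 [ 0.5765 -0.1693  0.0896] ((575.8130493164062, -171.38294982910156), (82.90851593017578, 13.896081924438477), 68.5518569946289)
body 4512 [ 0.5774 -0.166   0.0472] ((550.1093139648438, -162.54403686523438), (108.9958724975586, 118.31800842285156), 69.18608856201172)
bar 237 [0.6125 0.2618 0.1168] ((612.9026489257812, 263.67596435546875), (72.90433502197266, 13.657238006591797), 88.61658477783203)
jaw 884 [0.5999 0.2592 0.0642] ((613.3735961914062, 262.9548645019531), (63.62947082519531, 100.05023193359375), 87.1201171875)
```

View pics/w1.png

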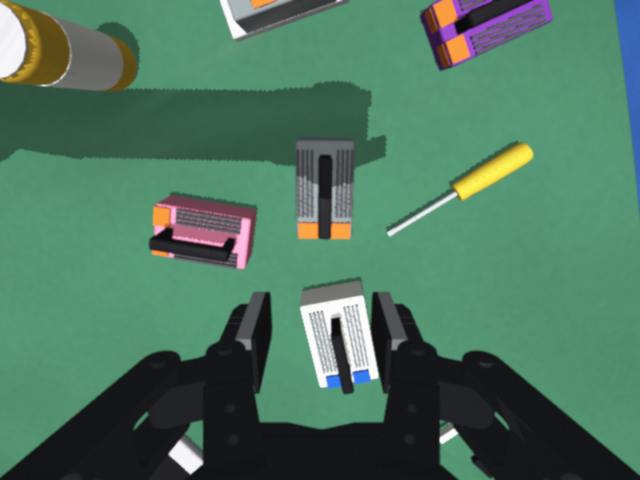

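The wrist picture shows the grey converter at (325,190) with its terminals at (325,230), pointing away from the stop's far side as expected. The wrist-camera handle position is 2.6 mm in x from the top camera's. The knob contact showed the same shift, so I correct the fixture origin by it. Grasp and lift next.

```bash
sed -i 's/^O=.*/O=np.array([.6122,.1774]); A=np.radians(-2.5)/' h.py; python3 - <<'E'
from h import *
h=np.array([.5758,-.1712,0]);y=np.radians(-21)
robot.goto(h+[0,0,.16],down(y))
c=robot.move_straight(h+[0,0,.076],vel=.1,contact_N=8); st(f'down {c}')
robot.grip(0,70); st('grip')
robot.move_straight(h+[0,0,.2],vel=.1); st('lift')
robot.move_straight(h+[0,0,.36],vel=.2); st()
robot.goto(fx(0,-.0,.36),down(A)); st('over')
snap('wrist','w2')
E
```

```text
down False t11.8 [ 0.5763 -0.1715  0.0766] yaw-21.0 [-0.4  0.  -0.5] [-0.03  0.01 -0.03] op0.501
grip t12.1 [ 0.5765 -0.1714  0.0768] yaw-21.0 [-0.2  0.1  4.2] [0.02 0.03 0.06] op0.149
lift t13.5 [ 0.5752 -0.171   0.1991] yaw-21.0 [ 0.2  0.6 -6.3] [-0.03  0.    0.03] op0.147
 t14.5 [ 0.575  -0.1708  0.3583] yaw-21.0 [-0.1  0.6 -6.7] [ 0.01 -0.01 -0.03] op0.148
over t15.8 [0.6129 0.1742 0.3601] yaw-2.8 [ 1.2 -0.9 -5.5] [-0.07 -0.01  0.01] op0.145
```

View pics/w2.png

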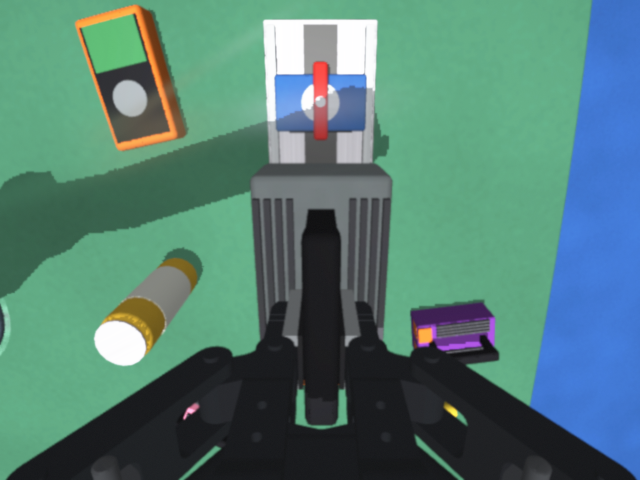

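The converter is held by its handle, level and straight, with the jaw and knob ahead at (320,100). I check the fixture axis and the held pose from this frame's depth.

```bash
python3 - <<'E'
from h import *
f=load('w2');P=cloud(f);s=st()
c,si=np.cos(A),np.sin(A)
D=P[...,:2]-O; X=D[...,0]*c+D[...,1]*si; Y=-D[...,0]*si+D[...,1]*c; Z=P[...,2]
ok=f['range_z']>0
def rep(n,m):
    q=np.c_[X[m],Y[m]]*1000; print(n,len(q),cv2.minAreaRect(q.astype(np.float32)),'x',np.percentile(q[:,0],[1,50,99]).round(1),'y',np.percentile(q[:,1],[1,50,99]).round(1),'z',np.median(Z[m]).round(4))
rg=ok&(abs(X)<.08)&(Y>.02)&(Y<.2)
rep('bar',rg&(Z>.105)&(Z<.125)); rep('jaw',rg&(Z>.058)&(Z<.072)); 
rg2=ok&(abs(X)<.08)&(Y>.1)&(Y<.2); rep('plate',rg2&(Z>.012)&(Z<.028))
rep('module top',ok&(abs(X)<.06)&(Z>.31)&(Z<.335)&(Y>0)&(Y<.08))
rep('handle',ok&(abs(X)<.03)&(Z>.36)&(Z<.39)&(Y>0)&(Y<.08))
rep('module low',ok&(abs(X)<.06)&(Z>.26)&(Z<.36)&(Y>0.02)&(Y<.08))
E
```

```text
t15.8 [0.6129 0.174  0.3602] yaw-2.8 [-0.1 -0.2 -5.9] [ 0.01 -0.02  0.01] op0.147
bar 1111 ((-0.04807090759277344, 86.22801208496094), (72.38765716552734, 13.23926067352295), 89.46344757080078) x [-6.8 -0.   6.8] y [ 51.2  87.5 121.3] z 0.1167
jaw 3848 ((0.12500762939453125, 85.43891906738281), (60.902557373046875, 99.80057525634766), 89.73231506347656) x [-48.5   7.7  48.9] y [ 55.2  86.2 115.7] z 0.0638
plate 5013 ((0.04885101318359375, 139.1802215576172), (77.1770248413086, 130.8859405517578), 89.77424621582031) x [-63.9   0.3  64.4] y [114.4 150.8 177.3] z 0.02
module top 12813 ((0.43248939514160156, 25.509469985961914), (63.77567672729492, 51.0100212097168), 0.0030419747345149517) x [-29.7   0.6  30.5] y [ 0.6 32.8 50.8] z 0.3296
handle 6900 ((0.3232860565185547, 19.091081619262695), (38.15277862548828, 45.98807907104492), 89.95407104492188) x [-18.8   0.1  19.4] y [ 0.6  8.1 37.8] z 0.373
module low 10268 ((0.42725372314453125, 35.493099212646484), (30.9887752532959, 63.787628173828125), 89.94329833984375) x [-29.7   0.5  30.6] y [20.5 39.6 50.8] z 0.3293
```

The depth data agrees: the fixture centre line is within 0.5 mm, and the module is centred in the grip. I lower it into the nest with about 8 mm to spare at the stop.

```bash
python3 - <<'E'
from h import *
B=np.radians(-2.7); y=-.077
robot.move_straight(fx(-.0005,y,.36),vel=.15,attitude=down(B))
robot.move_straight(fx(-.0005,y,.145),vel=.15);st('a')
c=robot.move_straight(fx(-.0005,y,.106),vel=.06,contact_N=12);st(f'b {c}')
if not c:
    robot.sleep(.2)
    c=robot.move_straight(fx(-.0005,y,.0935),vel=.02,contact_N=4);st(f'c {c}')
robot.sleep(.2); st('rest')
E
```

```text
a t18.1 [0.6091 0.1006 0.146 ] yaw-2.7 [-0.7  0.9 -5.7] [ 0.02 -0.   -0.04] op0.146
b False t18.9 [0.6087 0.1005 0.1061] yaw-2.7 [-0.8 -0.1 -6.3] [ 0.   -0.03  0.02] op0.148
c True t19.6 [0.6083 0.1005 0.0968] yaw-2.7 [ 0.3 -0.   6. ] [-0.    0.11  0.02] op0.151
rest t19.8 [0.6083 0.1005 0.0968] yaw-2.7 [-0.2 -0.1  5.7] [-0.01  0.04 -0.03] op0.144
```

```bash
python3 - <<'E'
from h import *
B=np.radians(-2.7)
robot.grip(.5); st('open')
robot.move_straight(fx(-.0005,-.077,.24),vel=.15)
robot.goto(fx(0,.0862,.22),down(B)); st('over knob')
snap('top','top3');f=snap('side','side3')
a=cv2.imread('pics/side3.png')[170:300,260:400];b=cv2.imread('pics/top3.png')[200:300,130:310]
a=cv2.resize(a,None,fx=3.6,fy=3.6,interpolation=3);b=cv2.resize(b,(795-a.shape[1]+0,int((795-a.shape[1])*100/180)),interpolation=3)
o=np.zeros((a.shape[0],795,3),np.uint8);o[:,:a.shape[1]]=a;o[:b.shape[0],a.shape[1]:]=b;cv2.imwrite('pics/c3.png',o)
E
```

```text
open t20.2 [0.6062 0.1002 0.0945] yaw-2.7 [ 0.1  0.4 -0.3] [0.06 0.05 0.01] op0.496
over knob t22.0 [0.6157 0.2634 0.2189] yaw-2.7 [ 0.5 -0.8 -0.3] [-0.06 -0.07 -0.05] op0.499
```

View pics/c3.png

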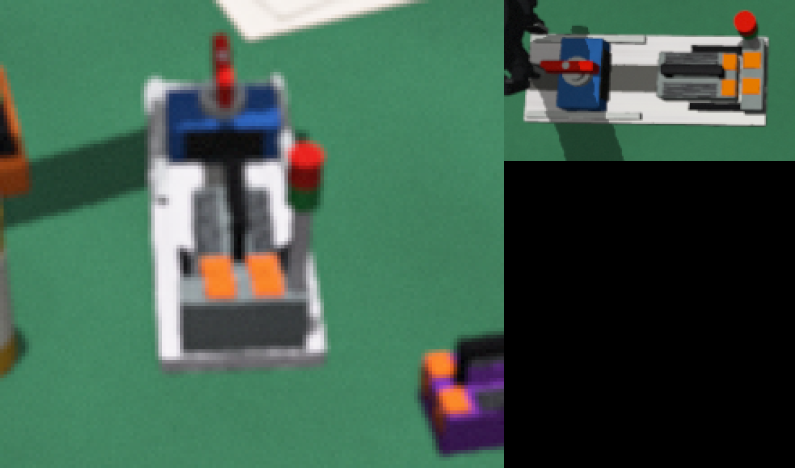

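The module sits between the guides with its terminals towards the stop and a small gap (inset at about (740,75)). The jaw is open behind it with the bar along the slide. Now I close the jaw.

```bash
python3 - <<'E'
from h import *
B=np.radians(-2.7)
c=robot.move_straight(fx(0,.0862,.1),vel=.1,contact_N=8); st(f'down {c}')
robot.grip(0,40); s=st('grip')
robot.move_straight(fx(0,.02,.1),vel=.1); st('near')
robot.sleep(.2)
c=robot.move_straight(fx(0,-.015,.1),vel=.025,contact_N=14); s=st(f'push {c}')
robot.sleep(.3); s=st('rest')
d=s['tcp_pos'][:2]-O; print('fixture y',-d[0]*np.sin(A)+d[1]*np.cos(A))
E
```

```text
down False t23.5 [0.6165 0.2637 0.1008] yaw-2.7 [ 0.2  0.7 -0.5] [-0.03  0.03  0.02] op0.501
grip t23.8 [0.6165 0.2636 0.1007] yaw-2.7 [ 1.8 -0.   2.5] [-0.02 -0.    0.08] op0.158
near t24.6 [0.6134 0.1946 0.1006] yaw-2.8 [ 0.1 -2.3  6.5] [-0.41  0.08  0.14] op0.156
push True t25.8 [0.6126 0.1759 0.1007] yaw-2.7 [-0.5  1.4  3.4] [-0.07  0.09 -0.04] op0.156
rest t26.1 [0.6126 0.1759 0.1007] yaw-2.6 [-0.2 -2.   2.8] [-0.6   0.35 -0.07] op0.154
fixture y -0.0014849458379606122
```

```bash
python3 - <<'E'
from h import *
s=robot.sense(); p=s['tcp_pos'].copy(); p[2]=.1; u=np.array([-np.sin(A),np.cos(A),0])
c=robot.move_straight(p-u*.012,vel=.02,contact_N=18); s=st(f'push {c}')
p=s['tcp_pos'].copy(); p[2]=.1; p=p-u*.004
robot.move_straight(p,vel=.02); s=st('preload'); robot.sleep(.2); st()
E
```

```text
push True t26.6 [0.6125 0.1758 0.1007] yaw-2.4 [0.4 1.3 2.6] [-0.07  0.02 -0.13] op0.157
preload t26.9 [0.6126 0.1757 0.1007] yaw-2.3 [-0.5  7.1  3.4] [ 0.99  0.18 -0.22] op0.152
 t27.1 [0.6125 0.1757 0.1007] yaw-2.3 [-0.5  6.9  3.2] [ 0.98  0.25 -0.25] op0.157
```

```bash
python3 - <<'E'
from h import *
s=robot.sense(); p=s['tcp_pos'].copy(); p[2]=.1; u=np.array([-np.sin(A),np.cos(A),0]); p=p-u*.003
for a in (-30,-60,-80,-92.6,-96):
    robot.goto(p,down(np.radians(a))); s=st(f'turn{a}')
robot.sleep(.2); s=st('hold')
E
```

```text
turn-30 t27.6 [0.6125 0.176  0.1007] yaw-29.9 [-1.3  4.7  4.6] [ 1.09  0.2  -0.13] op0.157
turn-60 t28.1 [0.6123 0.176  0.1007] yaw-59.9 [-2.5  5.5  5.6] [ 1.06  0.34 -0.18] op0.158
turn-80 t28.5 [0.6122 0.1761 0.1007] yaw-79.9 [-3.5  5.   7.6] [ 1.11  0.42 -0.01] op0.154
turn-92.6 t28.8 [0.6122 0.1763 0.1008] yaw-92.4 [-3.8  6.8  8. ] [1.16 0.47 0.03] op0.159
turn-96 t29.1 [0.6122 0.1763 0.1008] yaw-95.5 [-3.5  5.1  8.4] [1.08 0.4  1.31] op0.155
hold t29.2 [0.6122 0.1763 0.1008] yaw-95.5 [-2.9  6.   7.6] [1.09 0.51 1.23] op0.160
```

The moment jumped to 1.3 N m, so the knob is at its end stop. Release, retreat and check.

```bash
python3 - <<'E'
from h import *
robot.grip(.5); s=st('open')
robot.move_straight(s['tcp_pos']+[0,0,.15],vel=.15)
robot.goto(fx(.0,.17,.32),down(A)); st('away')
f=snap('wrist','w4'); snap('top','top4')
def rep(n,P,m):
    D=P[m][:,:2]-O; q=np.c_[D[:,0]*np.cos(A)+D[:,1]*np.sin(A),-D[:,0]*np.sin(A)+D[:,1]*np.cos(A)]*1000
    print(n,len(q),cv2.minAreaRect(q.astype(np.float32)),'z',np.median(P[m][:,2]).round(4))
P=cloud(load('top4'));B=np.zeros(P.shape[:2],bool);B[210:285,180:298]=1;Z=P[...,2]
rep('bar',P,B&(Z>.1135)&(Z<.125)&(P[...,1]>.14));rep('handle',P,B&(Z>.102)&(Z<.1135)&(P[...,1]<.14))
rep('jaw',P,B&(Z>.058)&(Z<.072)&(P[...,1]>.145)); rep('stop',P,B&(Z>.074)&(Z<.085)&(P[...,1]<.045))
a=cv2.imread('pics/top4.png')[195:295,130:310];a=cv2.resize(a,None,fx=4,fy=4,interpolation=3)
cv2.imwrite('pics/c4.png',a)
E
```

```text
open t29.6 [0.6123 0.1717 0.0996] yaw-96.1 [ 0.6  0.1 -0.2] [-0.01  0.05  0.04] op0.499
away t31.9 [0.6197 0.3461 0.319 ] yaw-2.6 [ 0.2  0.3 -0.7] [-0.02  0.07 -0.  ] op0.497
bar 213 ((-2.8344993591308594, -1.7574443817138672), (71.98973083496094, 14.706228256225586), 0.5603593587875366) z 0.1171
handle 268 ((2.6965789794921875, -109.77857971191406), (33.68798065185547, 125.5450439453125), 16.49277114868164) z 0.1098
jaw 747 ((-2.4826583862304688, -1.4474163055419922), (100.59232330322266, 62.1427116394043), 0.6564168334007263) z 0.064
stop 560 ((-3.1356048583984375, -155.09303283691406), (30.154510498046875, 99.23103332519531), 89.84652709960938) z 0.079
```

View pics/c4.png

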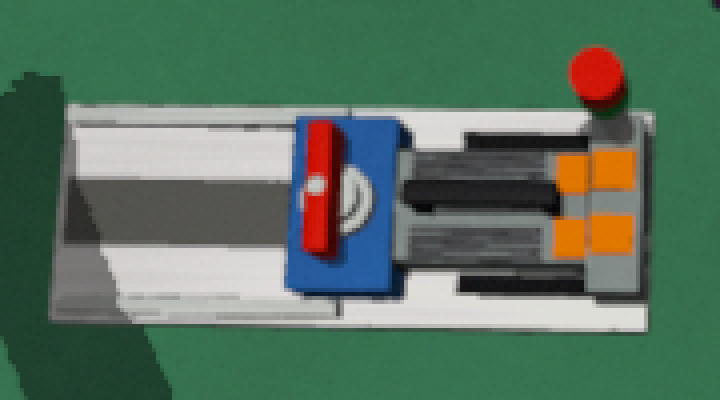

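View pics/w4.png

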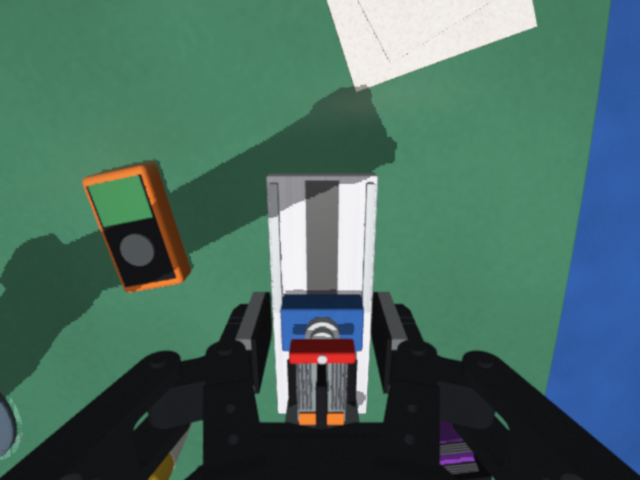

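The module sits against the stop with no visible gap (terminals meet the stop at (590,205) in the crop), the jaw face touches it at (402,200), and the bar lies square across the slide. The bystanders in view have not moved. Handing in.

```bash
python3 - <<'E'
from h import *
st(); robot.close_job()
E
```

```text
t32.0 [0.6198 0.3459 0.3192] yaw-2.6 [ 0.2 -0.6  0.5] [-0.06 -0.01  0.  ] op0.497
the job is handed in; nothing more can be done
```

The grey converter is clamped flat in the nest with its orange terminals against the fixed stop, and the knob is locked. I handed the job in at about 32 s of the 72 s allowed, with the gripper clear of everything.

I freed the knob, pulled the jaw open by about 105 mm and set the converter down on contact. Then I pushed the jaw up until it stopped against the module and turned the knob fully clockwise.

**Last checks:**
- **Snug fit:** a second push with an 18 N contact limit moved the jaw by no more than about 0.1 mm. The last top picture shows no gap at either end.
- **Lock:** the moment rose to 1.3 N m at the knob's end stop, and the bar lies within about 0.5° of square to the slide.
- **Bystanders:** I never touched the white module, spray can, multimeter or screwdriver. I did not re-measure them at the end.

**Disagreements:**
- **Camera offset:** the top camera read about 2.6 mm off in x against the wrist camera and the contact with the knob, so I worked from the wrist camera's values.
- **Final opening:** the top camera's depth gives about 108.6 mm against the module's 110 mm, which is within its error.
- **Handle height:** the last automatic reading of the handle's outline was spoiled by stray edge points, so I judged the placing by the picture and by the contact height of 96.8 mm at set-down, as expected on the nest floor.

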